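# Roll the panel's edge strip flush

## Task

Take the hand roller from its stand and roll it along the carved panel's edge strip with firm but not crushing pressure, until every block of the strip is pressed flush; let only the rolling wheel touch the work, never the gripper. Then put the roller back home, upright in its stand, and let go, leaving the other things on the bench alone.

Things in the scene. Friction and masses are not known exactly. Their poses are not given: they have to be found in the camera images.
- roller_grip (a point): hand roller, 123 mm tall: centre of its upright square wooden handle, 26 x 26 mm, 60 mm tall (30 mm above and below this point). Below it a steel plate 40 (x) x 66 (y) x 5 mm, underside 35 mm below this point, then a fork 33 mm wide with a wheel whose lowest point is 93 mm below. x = rolling direction, y = axle, z = up. About 0.26 kg. Grip firmly (60 N up), best closing along x
- wheel (a joint): turn of the roller's rubber wheel (40 mm diameter, 20 mm wide) about its axle, rad, 0 at the start, turns freely. The wheel and fork give upwards against a spring: from about 4 N, then 5 N per mm, up to 7 mm
- stand: fixed roller stand, origin at the centre of its underside. Two walls 70 mm long (x), 14 mm thick, at y = +-29 mm, tops 70 mm high; wheel and fork hang in the 44 mm gap, the roller's plate lies on the wall tops between 8 mm high lugs (inner faces x = +-25 mm). Roller home: handle centre over the origin, 105 mm above the bench, its x along the stand's x, either way round
- holder: fixed wooden frame 230 (x) x 130 (y) mm, 30 mm high, origin at the centre of its underside. In it a pale carved panel 190 x 90 mm, packed up by an unknown amount: its top is 50 to 74 mm above the bench in the middle and slopes along x by up to 0.03 rad; no reading tells how much. The work cracks above 26 N in all; roll with 14 to 20 N
- strip_a (a point): one end of the edge strip's line (holder x = -86, y = +29 mm), on 18 mm of bare panel next to block0, level with the seated strip. The height of this point (50 mm) is only the lowest the panel can be. The strip is a row of seven wooden blocks along the panel's +y edge, each 22 x 22 mm, standing 2.5 to 4.5 mm proud
- strip_b (a point): the other end of the strip's line, on the bare panel next to block6 (holder x = +86, y = +29 mm). Each block of the strip is a tight fit: it yields at about 10 N, stays where it is left and stops hard when flush
- block0 (a joint): how far strip block 0 stands proud of its flush position, m (0 = flush, fully seated); its centre is at holder x = -66 mm, y = 29 mm
- block1 (a joint): how far strip block 1 stands proud of its flush position, m (0 = flush, fully seated); its centre is at holder x = -44 mm, y = 29 mm
- block2 (a joint): how far strip block 2 stands proud of its flush position, m (0 = flush, fully seated); its centre is at holder x = -22 mm, y = 29 mm
- block3 (a joint): how far strip block 3 stands proud of its flush position, m (0 = flush, fully seated); its centre is at holder x = 0 mm, y = 29 mm
- block4 (a joint): how far strip block 4 stands proud of its flush position, m (0 = flush, fully seated); its centre is at holder x = 22 mm, y = 29 mm
- block5 (a joint): how far strip block 5 stands proud of its flush position, m (0 = flush, fully seated); its centre is at holder x = 44 mm, y = 29 mm
- block6 (a joint): how far strip block 6 stands proud of its flush position, m (0 = flush, fully seated); its centre is at holder x = 66 mm, y = 29 mm
- chisel: bystander: chisel lying on the bench, 200 mm long, pale wooden handle; to be left alone
- tape: bystander: steel tape measure, 62 x 36 x 58 mm, standing on its edge; to be left alone
- mallet: bystander: mallet lying on the bench, 260 mm long, dark head; to be left alone
- offcut: bystander: plain wood offcut, 100 x 50 x 30 mm; to be left alone
- finial: bystander: pale pointed carving on a square foot, 85 x 85 mm, 181 mm tall; to be left alone
- gouge: bystander: gouge lying on the bench, 230 mm long, dark wooden handle; to be left alone
- dish: bystander: small round clay dish, 100 mm across, 35 mm high; to be left alone
Things that resemble listed ones, but are neither listed nor needed, are in the scene too. What is shaped like the part that bears roller_grip but pink is not meant.

How it is judged:
By the outcome, as a careful person would: the job done as asked, in the order asked, and still so for the second after the job is handed in, with the robot touching nothing.
It also fails if it takes over 70 s, if anything falls off the work surface, if the arm or the gripper's body presses on something with over 40 N, if the wrist force passes 120 N, or if a joint passes its speed limit or range.

## Robot

A 6-joint arm with a two-finger parallel gripper is mounted at the origin on the work surface. World frame = base frame: x ahead of the robot, y to its left, z up, the work surface at z = 0. Lengths are in m, angles in rad, forces in N, time in s.
With the tool pointing down it reaches from about 0.4 to 0.825 m from the base axis. Payload 7 kg.
Tool frame: the origin (TCP) lies at the very end of the fingers, on their centre line; the grasp point (between the pads) lies 19 mm behind it; z points along the fingers, y is the line along which they close (so a half turn about z gives the same grasp; the last joint's range is limited). The gripper opens to 85 mm and grips with 20 to 120 N. Pads are 22 mm wide; open, the fingers measure 114 mm over their backs; the gripper's body (76 mm by 85 mm) begins 54 mm behind the grasp point. The pads swing forward as they close: fully open they stand 13 mm farther back than shut.
Start: joints at [1.484, 0.359, 0.012, 0, -1.224, -0.288], TCP at [0.247, 0.628, 0.21] pointing down, gripper open.
Joint ranges: [-3.07, 3.07], [-1.43, 2.12], [-1.02, 1.25], [-3.03, 1.67], [-3.05, -0], [-3.03, 3.03]. Speed limits (rad/s): [2.39, 2.39, 3.01, 3.14, 3.14, 3.14].

## Interface

Orientations are given as a unit quaternion [x, y, z, w].
In Python, from rig import sensors, imaging, ctrl gives the robot as it stands. The module is installed in compiled form; this text tells all that it offers.
- The arm moves only by the tool carry_out, never from a script. Its argument "plan" is a list of rows, each an object of numbers: "tx", "ty", "tz": the shift along the tool's x, y, z in cm; "wx", "wy", "wz": the turn, a rotation vector about the tool's x, y, z in rad. In form: [{"tx": .., "ty": .., "tz": .., "wx": .., "wy": .., "wz": ..}, ...]. A call has 1 to 10 rows; each row is the pose to reach, as a shift and turn from the pose commanded when the call began, along the tool's axes at that moment; what a row does not reach only later rows make up. A row lasts 1/12 s, in which the tool goes at most 41.7 mm and 7.16 degrees, less where a joint would pass 70% of its speed; a pose out of reach is approached as far as the arm can. A call with a gripper value outside its range is refused whole. "claw" is the opening, from 0 (shut) to 1 (fully open), set as the call begins (left out, the last holds). The fingers move at their own pace and stop on an object; the grip force is fixed at half the most. Time passes only in rows, so rows that repeat a pose let the fingers close. It gives the time, the measured TCP pose, the force, the opening and the grip force at its end, in the units of the state.
- sensors.sense(): the state, without advancing time (a new reading comes with each control period).
- imaging.grab_frame(name): name is "scene" or "top" or "wrist"; returns the picture (420x560x3 uint8, red, green, blue); there is no depth.
- imaging.camera_model(name): a dict with "vfov" (degrees; the focal length in pixels is half the picture's height over the tangent of half this angle, whatever the lens; pixels are square), "cx", "cy" (the principal point, pixels), "k1" (the pictures are not rectified: a ray, as slopes to the right and down, at radius r is drawn at 1 + k1 r^2 times it, then the intrinsics apply), "xyz" and "orientation" of the camera in the world; the wrist camera has in their place "T_tool_cam" (4x4, takes a point from camera to tool coordinates, whose origin is the TCP and whose axes are the flange's). Camera axes: x right, y down, z forward; pixel columns grow to the right and rows downward; lengths in m; the calibration is good to about 2 mm. A picture is of the moment at which its call begins: read the wrist's pose just before it. camera_model takes no time and is no camera call.
- ctrl.finish_job(): hands the job in; it is judged then, once.
The state is a dict: "clock": time; "joints": joint angles; "joint_vel": joint speeds; "effort": joint torques, N m; "position": TCP position; "tcp_rot": TCP orientation; "force": force on the tool from outside, world axes, zero at the start; "ft_torque": the same for the moment, N m; "grip_width": finger opening in m; "grip_force": force on a finger pad.
Only numpy, scipy, OpenCV 4.12 (cv2) and the standard library are available. Lean on these libraries where they do the work, as an engineer would, in place of code of your own. Each camera call takes 0.05 s, during which the arm holds its last target. There are 200 camera calls.

## Working session

There is one attempt and no reset: what is moved stays moved. The work goes in short steps, Python scripts to look and compute and a tool call to move; the robot and the scene stay as the last step left them, time stands still between calls to the robot, and variables do not carry over. Pictures are saved under pics/ and viewed, at most 10 in all, crops included, and the job is handed in when it is done.

Besides the shell and the picture viewer there is one more tool, called after ">>>" as name(argument=value, ...) on one line, values as JSON. carry_out: Moves the arm, as the interface text tells. Its arguments: {"type":"object","properties":{"plan":{"type":"array"},"claw":{"type":"number"}},"required":["plan"]}

```bash
mkdir -p pics; python3 - <<'E'
from rig import sensors, imaging, ctrl
import cv2
s=sensors.sense();print(s)
for n in ("scene","top"):
    cv2.imwrite(f"pics/{n}0.png",imaging.grab_frame(n)[...,::-1]); print(n,imaging.camera_model(n))
print(imaging.camera_model("wrist"))
E
```

```text
{'clock': 0.0, 'joints': array([ 1.48410357e+00,  3.59394681e-01,  1.10710375e-02, -3.62337589e-04,
       -1.22411947e+00, -2.88098770e-01]), 'joint_vel': array([ 3.54759214e-04,  2.91615465e-03, -1.77851668e-03,  3.23135056e-05,
        2.40983437e-03,  1.06579751e-03]), 'effort': array([ 1.54316109e-03, -5.83313906e+01,  2.93402231e+01,  6.93640888e+00,
       -6.09105657e-03,  2.29008629e-05]), 'position': array([0.24693733, 0.62764893, 0.20896179]), 'tcp_rot': array([ 9.82480894e-01, -1.86361437e-01, -8.66986240e-05,  8.36347167e-04]), 'force': array([-0.31085567,  0.39978949, -1.0104214 ]), 'ft_torque': array([ 0.05810265, -0.01015718,  0.01470023]), 'grip_force': 0.0, 'grip_width': 0.08501453155413392}
scene {'vfov': 42.80957692834192, 'cx': 275.40544224544664, 'cy': 217.5525301132662, 'k1': -0.03770192766091865, 'xyz': array([1.41340181, 0.79465762, 1.48466321]), 'orientation': array([ 0.37563485,  0.86575991, -0.30504936, -0.12768372])}
top {'vfov': 43.260139000889815, 'cx': 283.64750458961834, 'cy': 204.40632127737456, 'k1': -0.11861003402877306, 'xyz': array([0.54943898, 0.02032007, 1.42657939]), 'orientation': array([ 0.70744772, -0.7063357 ,  0.02080778, -0.01321524])}
{'vfov': 67.88067852589491, 'cx': 282.00978601545984, 'cy': 211.50174853196035, 'k1': -0.024066279582179034, 'T_tool_cam': array([[ 1.03986623e-03, -9.50855556e-01, -3.09633057e-01,
         7.93801098e-02],
       [ 9.99999435e-01,  1.05651292e-03,  1.13923431e-04,
         3.36693961e-04],
       [ 2.18806599e-04, -3.09633001e-01,  9.50856118e-01,
        -1.63974866e-01],
       [ 0.00000000e+00,  0.00000000e+00,  0.00000000e+00,
         1.00000000e+00]])}
```

View pics/top0.png

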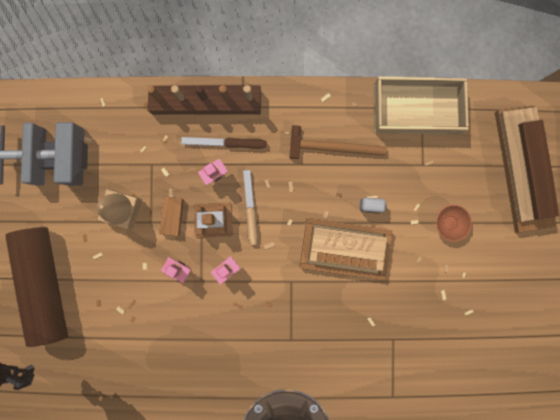

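View pics/scene0.png

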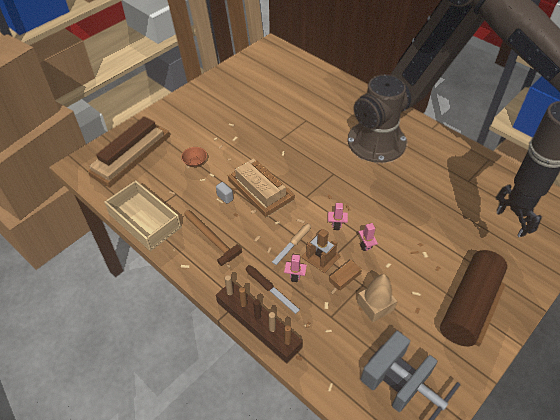

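```bash
cat > h.py <<'E'
import numpy as np, cv2
from scipy.spatial.transform import Rotation as R
from rig import sensors, imaging, ctrl
def pose(name, s=None):
    m=imaging.camera_model(name)
    if name=="wrist":
        s=s or sensors.sense(); T=np.eye(4); T[:3,:3]=R.from_quat(s['tcp_rot']).as_matrix(); T[:3,3]=s['position']
        T=T@m['T_tool_cam']
        return m,T[:3,:3],T[:3,3]
    return m,R.from_quat(m['orientation']).as_matrix(),np.array(m['xyz'])
def K(m):
    f=210/np.tan(np.radians(m['vfov'])/2); return np.array([[f,0,m['cx']],[0,f,m['cy']],[0,0,1]])
def D(m): return np.array([m['k1'],0,0,0])
def ray(name,uv,P=None):
    m,Rw,t=P or pose(name)
    n=cv2.undistortPoints(np.float64(uv).reshape(-1,1,2),K(m),D(m))[:,0]
    d=np.c_[n,np.ones(len(n))]@Rw.T
    return t,d
def onz(name,uv,z,P=None):
    t,d=ray(name,uv,P); z=np.broadcast_to(z,len(d)); return t+d*((z-t[2])/d[:,2])[:,None]
def proj(name,X,P=None):
    m,Rw,t=P or pose(name); c=(np.float64(X).reshape(-1,3)-t)@Rw
    return cv2.projectPoints(c,np.zeros(3),np.zeros(3),K(m),D(m))[0][:,0]
E
python3 - <<'E'
from h import *
a=cv2.imread("pics/top0.png");b=cv2.imread("pics/scene0.png")
r=lambda im,x,y,w,h:cv2.resize(im[y:y+h,x:x+w],(400,300),interpolation=cv2.INTER_CUBIC)
o=np.vstack([np.hstack([r(a,168,186,80,60),r(a,296,213,100,75)]),np.hstack([r(b,280,215,80,60),r(b,220,150,80,60)])])
cv2.imwrite("pics/crop1.png",o)
for n,uv,z in [("roller",(208,219),.135),("stand",(212,220),.0),("holder",(347,250),.03),("pinks",(213,172),.07)]:print(n,onz("top",[uv],z))
E
```

```text
roller [[0.57564961 0.19110473 0.135     ]]
stand [[0.5757203  0.19811922 0.        ]]
holder [[ 0.49652691 -0.16203052  0.03      ]]
pinks [[0.69799856 0.18784282 0.07      ]]
```

View pics/crop1.png

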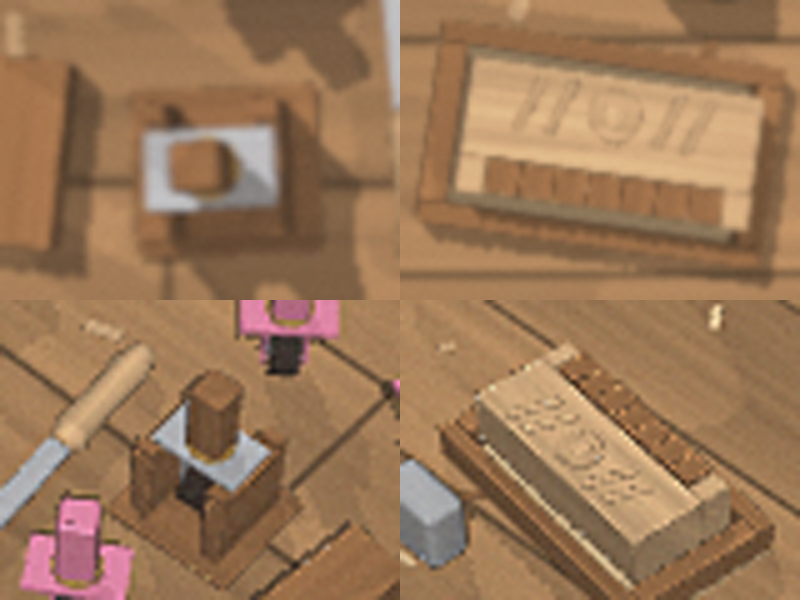

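The roller meant is the brown-handled one with a steel plate, in its stand at top pixel (208,220). The pink ones at (213,172), (176,270) and (226,270) are decoys. The holder is at (347,250), with its dark strip on the robot's side. The finial at (118,208) is near the approach path, so I'll travel high.

```bash
cat >> h.py <<'E'
def delta(X,yaw):
    "target TCP position, yaw (deg) of tool x, tool straight down"
    s=sensors.sense(); A=R.from_quat(s['tcp_rot'])
    c,n=np.cos(np.radians(yaw)),np.sin(np.radians(yaw))
    B=R.from_matrix(np.array([[c,n,0],[n,-c,0],[0,0,-1.]]))
    t=A.inv().apply(np.array(X)-s['position'])*100
    w=(A.inv()*B).as_rotvec()
    print("t cm",t.round(2),"w",w.round(3),"pos",s['position'].round(4),"F",s['force'].round(1),"grip",round(s['grip_width'],4),round(s['grip_force'],1),"t",s['clock'])
E
python3 -c "
from h import *
delta([.575,.193,.27],-90)"
```

```text
t cm [46.44 28.45 -6.05] w [ 1.000e-03 -1.000e-03  1.196e+00] pos [0.247  0.6277 0.2091] F [-0.6  0.4  0.4] grip 0.0851 0.0 t 0.1
```

>>> carry_out(plan=[{"tz": -4}, {"tx": 4, "ty": 2.4, "tz": -7, "wz": 0.1}, {"tx": 46.4, "ty": 28.4, "tz": -7, "wz": 1.2}, {"tx": 46.4, "ty": 28.4, "tz": -7, "wz": 1.2}, {"tx": 46.4, "ty": 28.4, "tz": -7, "wz": 1.2}, {"tx": 46.4, "ty": 28.4, "tz": -7, "wz": 1.2}, {"tx": 46.4, "ty": 28.4, "tz": -7, "wz": 1.2}, {"tx": 46.4, "ty": 28.4, "tz": -7, "wz": 1.2}, {"tx": 46.4, "ty": 28.4, "tz": -7, "wz": 1.2}, {"tx": 46.4, "ty": 28.4, "tz": -7, "wz": 1.2}], claw=1)

```text
invalid input
```

```bash
python3 -c "
from h import *
delta([.575,.193,.27],-90)"
```

```text
t cm [46.44 28.45 -6.05] w [ 1.000e-03 -1.000e-03  1.196e+00] pos [0.247  0.6277 0.2091] F [-0.6  0.4  0.4] grip 0.0851 0.0 t 0.1
```

>>> carry_out(plan=[{"tx": 0, "ty": 0, "tz": -4, "wx": 0, "wy": 0, "wz": 0}, {"tx": 4, "ty": 2.4, "tz": -7, "wx": 0, "wy": 0, "wz": 0.1}, {"tx": 46.4, "ty": 28.4, "tz": -7, "wx": 0, "wy": 0, "wz": 1.2}, {"tx": 46.4, "ty": 28.4, "tz": -7, "wx": 0, "wy": 0, "wz": 1.2}, {"tx": 46.4, "ty": 28.4, "tz": -7, "wx": 0, "wy": 0, "wz": 1.2}, {"tx": 46.4, "ty": 28.4, "tz": -7, "wx": 0, "wy": 0, "wz": 1.2}, {"tx": 46.4, "ty": 28.4, "tz": -7, "wx": 0, "wy": 0, "wz": 1.2}, {"tx": 46.4, "ty": 28.4, "tz": -7, "wx": 0, "wy": 0, "wz": 1.2}, {"tx": 46.4, "ty": 28.4, "tz": -7, "wx": 0, "wy": 0, "wz": 1.2}, {"tx": 46.4, "ty": 28.4, "tz": -7, "wx": 0, "wy": 0, "wz": 1.2}], claw=1)

```text
clock: 0.93
position: [0.4698, 0.3323, 0.2773]
tcp_rot: [0.738, -0.675, -0.0, 0.0]
force: [0.8, 1.2, -0.5]
grip_width: 0.0858
grip_force: 0.0
```

```bash
python3 -c "
from h import *
delta([.575,.193,.27],-90)"
```

```text
t cm [14.82 -9.23  0.72] w [ 0.   -0.    0.09] pos [0.4698 0.3323 0.2773] F [ 0.8  1.2 -0.5] grip 0.0858 0.0 t 0.9333
```

>>> carry_out(plan=[{"tx": 14.8, "ty": -9.2, "tz": 0.7, "wx": 0, "wy": 0, "wz": 0.09}, {"tx": 14.8, "ty": -9.2, "tz": 0.7, "wx": 0, "wy": 0, "wz": 0.09}, {"tx": 14.8, "ty": -9.2, "tz": 0.7, "wx": 0, "wy": 0, "wz": 0.09}, {"tx": 14.8, "ty": -9.2, "tz": 0.7, "wx": 0, "wy": 0, "wz": 0.09}, {"tx": 14.8, "ty": -9.2, "tz": 0.7, "wx": 0, "wy": 0, "wz": 0.09}, {"tx": 14.8, "ty": -9.2, "tz": 0.7, "wx": 0, "wy": 0, "wz": 0.09}, {"tx": 14.8, "ty": -9.2, "tz": 0.7, "wx": 0, "wy": 0, "wz": 0.09}])

```text
clock: 1.52
position: [0.575, 0.1951, 0.2697]
tcp_rot: [0.709, -0.706, -0.0, 0.0]
force: [0.0, 0.4, 0.0]
grip_width: 0.086
grip_force: 0.0
```

```bash
python3 -c "
from h import *
delta([.575,.193,.27],-90)
cv2.imwrite('pics/w1.png',imaging.grab_frame('wrist')[...,::-1])"
```

```text
t cm [ 0.21 -0.   -0.03] w [ 0.001 -0.     0.004] pos [0.575  0.1951 0.2697] F [0.  0.4 0. ] grip 0.086 0.0 t 1.5167
```

View pics/w1.png

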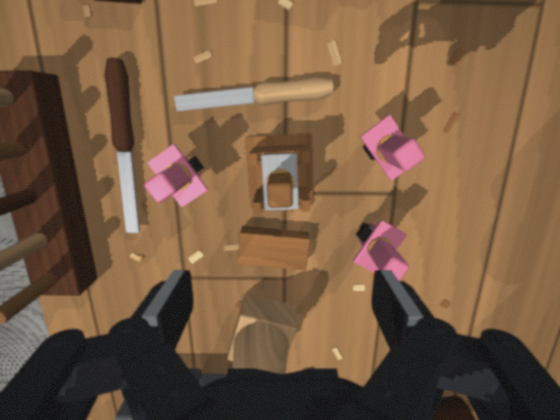

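The wrist view shows the roller, with a brown handle on a grey plate at (280,188). The chisel is above it and the offcut is below it at (275,248). Next I'll measure the plate and handle.

```bash
python3 - <<'E'
from h import *
im=cv2.imread('pics/w1.png'); c=im[130:225,235:325]; h=cv2.cvtColor(c,cv2.COLOR_BGR2HSV)
m=((h[...,1]<70)&(h[...,2]>110)).astype(np.uint8)
m=cv2.morphologyEx(m,cv2.MORPH_CLOSE,np.ones((3,3)))
cs=cv2.findContours(m,0,2)[0]; k=max(cs,key=cv2.contourArea)+np.array([235,130])
r=cv2.minAreaRect(k);b=cv2.boxPoints(r);print(r)
W=onz('wrist',b,.075);print(W.round(4),W.mean(0))
for i in range(4):
    d=W[(i+1)%4]-W[i];print(np.hypot(*d[:2]).round(4),np.degrees(np.arctan2(d[1],d[0])).round(1))
cv2.imwrite('pics/c2.png',cv2.resize(c,None,fx=6,fy=6,interpolation=cv2.INTER_CUBIC))
E
```

```text
((279.80755615234375, 181.6128387451172), (57.20634078979492, 35.18855285644531), 86.18592071533203)
[[0.5992 0.1644 0.075 ]
 [0.5592 0.1615 0.075 ]
 [0.5532 0.2298 0.075 ]
 [0.5956 0.233  0.075 ]] [0.57680436 0.19717978 0.075     ]
0.0402 -175.9
0.0685 95.0
0.0425 4.4
0.0687 -87.0
```

View pics/c2.png

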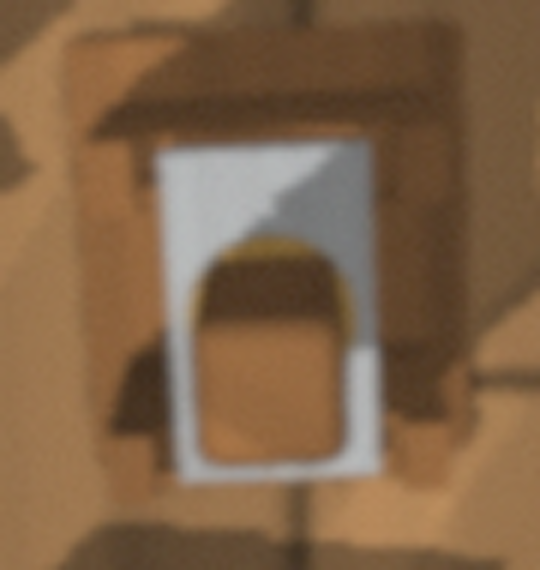

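```bash
python3 - <<'E'
from h import *
px=lambda a:np.array(a)/6+[235,130]
W=onz('wrist',px([(157,153),(368,142),(383,473),(180,484)]),.075);print(W.round(4),W.mean(0))
for i in range(4):
    d=W[(i+1)%4]-W[i];print(np.hypot(*d[:2]).round(4),np.degrees(np.arctan2(d[1],d[0])).round(1))
H=onz('wrist',px([(271,393)]),.135);print(H)
delta([.576,.196,.18],-86)
E
```

```text
[[0.5983 0.1659 0.075 ]
 [0.5581 0.1635 0.075 ]
 [0.5537 0.2296 0.075 ]
 [0.5946 0.2322 0.075 ]] [0.57619051 0.19777683 0.075     ]
0.0403 -176.7
0.0662 93.8
0.0409 3.6
0.0664 -86.8
[[0.57611366 0.19686957 0.135     ]]
t cm [-0.01 -0.15  9.  ] w [ 0.001 -0.    -0.064] pos [0.5746 0.1959 0.27  ] F [ 0.3 -0.3 -0.2] grip 0.0855 0.0 t 1.5667
```

>>> carry_out(plan=[{"tx": -0.1, "ty": -0.15, "tz": 4, "wx": 0, "wy": 0, "wz": -0.06}, {"tx": -0.1, "ty": -0.15, "tz": 8, "wx": 0, "wy": 0, "wz": -0.06}, {"tx": -0.1, "ty": -0.15, "tz": 12, "wx": 0, "wy": 0, "wz": -0.06}, {"tx": -0.1, "ty": -0.15, "tz": 15.5, "wx": 0, "wy": 0, "wz": -0.06}, {"tx": -0.1, "ty": -0.15, "tz": 17.5, "wx": 0, "wy": 0, "wz": -0.06}, {"tx": -0.1, "ty": -0.15, "tz": 18.2, "wx": 0, "wy": 0, "wz": -0.06}, {"tx": -0.1, "ty": -0.15, "tz": 18.2, "wx": 0, "wy": 0, "wz": -0.06}, {"tx": -0.1, "ty": -0.15, "tz": 18.2, "wx": 0, "wy": 0, "wz": -0.06}])

```text
clock: 2.23
position: [0.5768, 0.198, 0.0895]
tcp_rot: [0.731, -0.683, 0.0, -0.001]
force: [0.3, 0.4, 1.3]
grip_width: 0.0853
grip_force: 0.0
```

>>> carry_out(plan=[{"tx": 0, "ty": 0, "tz": 0, "wx": 0, "wy": 0, "wz": 0}, {"tx": 0, "ty": 0, "tz": 0, "wx": 0, "wy": 0, "wz": 0}, {"tx": 0, "ty": 0, "tz": 0, "wx": 0, "wy": 0, "wz": 0}, {"tx": 0, "ty": 0, "tz": 0, "wx": 0, "wy": 0, "wz": 0}, {"tx": 0, "ty": 0, "tz": 0, "wx": 0, "wy": 0, "wz": 0}, {"tx": 0, "ty": 0, "tz": 0, "wx": 0, "wy": 0, "wz": 0}, {"tx": 0, "ty": 0, "tz": 0, "wx": 0, "wy": 0, "wz": 0}, {"tx": 0, "ty": 0, "tz": 0, "wx": 0, "wy": 0, "wz": 0}], claw=0)

```text
clock: 2.9
position: [0.5771, 0.1969, 0.0892]
tcp_rot: [0.73, -0.683, 0.0, -0.001]
force: [0.4, 0.3, 5.8]
grip_width: 0.0251
grip_force: 60.7
```

```bash
python3 -c "
from h import *
s=sensors.sense();print(s['position'],R.from_quat(s['tcp_rot']).as_matrix().round(4),s['ft_torque'])
delta([.5762,.1972,.088],-86.5)"
```

```text
[0.57706418 0.19690998 0.08920963] [[ 6.610e-02 -9.978e-01  1.400e-03]
 [-9.978e-01 -6.610e-02  5.000e-04]
 [-4.000e-04 -1.400e-03 -1.000e+00]] [-0.10814412  0.22692067  0.04481212]
t cm [-0.03  0.08  0.12] w [-0.001  0.     0.005] pos [0.5771 0.1969 0.0892] F [0.4 0.3 5.8] grip 0.0251 60.7 t 2.9
```

>>> carry_out(plan=[{"tx": 0, "ty": 0, "tz": -2, "wx": 0, "wy": 0, "wz": 0}, {"tx": 0, "ty": 0, "tz": -6, "wx": 0, "wy": 0, "wz": 0}, {"tx": 0, "ty": 0, "tz": -10, "wx": 0, "wy": 0, "wz": 0}, {"tx": 0, "ty": 0, "tz": -14, "wx": 0, "wy": 0, "wz": 0}, {"tx": 3, "ty": 0.6, "tz": -17, "wx": 0, "wy": 0, "wz": 0.1}, {"tx": 35, "ty": 7, "tz": -17, "wx": 0, "wy": 0, "wz": 1.78}, {"tx": 35, "ty": 7, "tz": -17, "wx": 0, "wy": 0, "wz": 1.78}, {"tx": 35, "ty": 7, "tz": -17, "wx": 0, "wy": 0, "wz": 1.78}, {"tx": 35, "ty": 7, "tz": -17, "wx": 0, "wy": 0, "wz": 1.78}, {"tx": 35, "ty": 7, "tz": -17, "wx": 0, "wy": 0, "wz": 1.78}])

```text
clock: 3.73
position: [0.5438, -0.0409, 0.2574]
tcp_rot: [-0.438, 0.899, 0.0, -0.0]
force: [0.9, -0.7, -2.1]
grip_width: 0.0246
grip_force: 59.8
```

```bash
python3 -c "
from h import *
delta([.53,-.158,.26],171.5)"
```

```text
t cm [10.07 -6.14 -0.26] w [ 1.000e-03 -1.000e-03  1.054e+00] pos [ 0.5438 -0.0409  0.2574] F [ 0.9 -0.7 -2.1] grip 0.0246 59.8 t 3.7333
```

>>> carry_out(plan=[{"tx": 10, "ty": -6, "tz": 0, "wx": 0, "wy": 0, "wz": 1.05}, {"tx": 10, "ty": -6, "tz": 0, "wx": 0, "wy": 0, "wz": 1.05}, {"tx": 10, "ty": -6, "tz": 0, "wx": 0, "wy": 0, "wz": 1.05}, {"tx": 10, "ty": -6, "tz": 0, "wx": 0, "wy": 0, "wz": 1.05}, {"tx": 10, "ty": -6, "tz": 0, "wx": 0, "wy": 0, "wz": 1.05}, {"tx": 10, "ty": -6, "tz": 0, "wx": 0, "wy": 0, "wz": 1.05}, {"tx": 10, "ty": -6, "tz": 0, "wx": 0, "wy": 0, "wz": 1.05}, {"tx": 10, "ty": -6, "tz": 0, "wx": 0, "wy": 0, "wz": 1.05}, {"tx": 10, "ty": -6, "tz": 0, "wx": 0, "wy": 0, "wz": 1.05}, {"tx": 10, "ty": -6, "tz": 0, "wx": 0, "wy": 0, "wz": 1.05}])

```text
clock: 4.57
position: [0.5307, -0.155, 0.2571]
tcp_rot: [0.07, 0.998, 0.0, -0.001]
force: [0.9, 0.2, -2.8]
grip_width: 0.0248
grip_force: 60.0
```

```bash
python3 -c "
from h import *
delta([.53,-.158,.26],171.5)
s=sensors.sense();print(s['joints'],s['force'])
np.savez('w2.npz',p=s['position'],q=s['tcp_rot'])
cv2.imwrite('pics/w2.png',imaging.grab_frame('wrist')[...,::-1])"
```

```text
t cm [ 0.03 -0.31 -0.29] w [ 0.    -0.002  0.007] pos [ 0.5307 -0.155   0.2571] F [ 0.9  0.2 -2.8] grip 0.0248 60.0 t 4.5667
[ 6.96386071e-02  1.30838908e-01 -1.83412557e-01 -7.24462867e-04
 -1.25825647e+00 -1.78114068e+00] [ 0.89076848  0.23722709 -2.81100126]
```

View pics/w2.png

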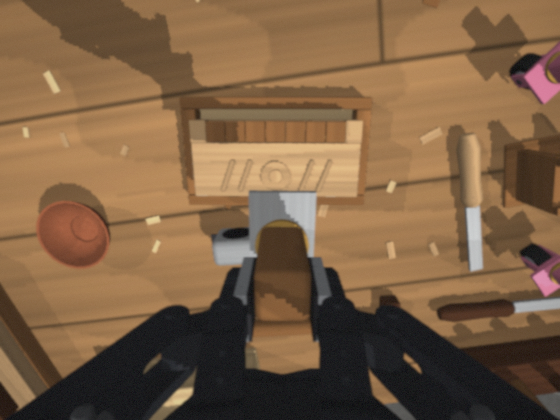

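```bash
python3 -c "
import cv2
im=cv2.imread('pics/w2.png')[86:186,175:375]
cv2.imwrite('pics/c3.png',cv2.resize(im,None,fx=4,fy=4,interpolation=cv2.INTER_CUBIC))"
```

```text
(no output)
```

View pics/c3.png

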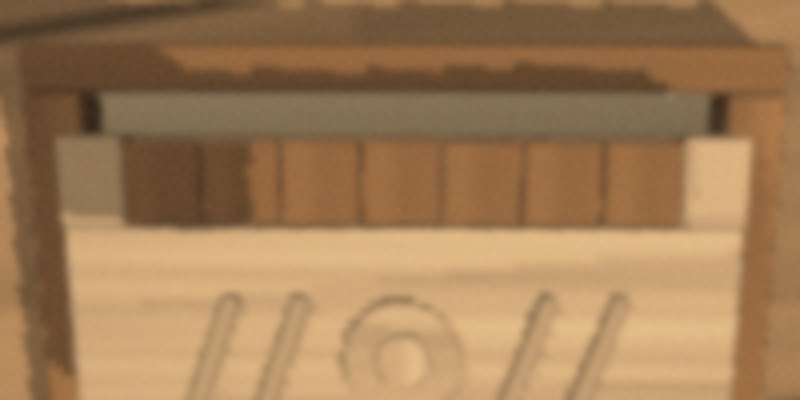

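The strip shows clearly in crop columns 122–685 and rows 138–225, with bare pads at both ends. The image's left is the -y world side, so block0 is on the left.

```bash
python3 - <<'E'
from h import *
d=np.load('w2.npz'); P=pose('wrist',dict(position=d['p'],tcp_rot=d['q']))
px=lambda a:np.array(a)/4+[175,86]
F=onz('wrist',px([(20,45),(785,45)]),.03,P); e=F[1]-F[0]; print('frame',F.round(4),np.linalg.norm(e),np.degrees(np.arctan2(e[1],e[0])))
hx=e[:2]/np.linalg.norm(e[:2]); hy=np.array([-hx[1],hx[0]])
print('hc from frame',F.mean(0)[:2]-hy*.065)
for z in (.05,.06,.07,.078):
    S=onz('wrist',px([(122,138),(685,138),(685,227),(122,225)]),z,P)
    e=S[1]-S[0];e2=S[2]-S[3];c=S.mean(0)
    print(z,'len',np.linalg.norm(e).round(4),np.linalg.norm(e2).round(4),'wid',np.linalg.norm(S[3]-S[0]).round(4),'ang',np.degrees(np.arctan2(e[1],e[0])).round(2),np.degrees(np.arctan2(e2[1],e2[0])).round(2),'c',c[:2].round(4),'hc',(c[:2]-.029*hy).round(4))
im=cv2.imread('pics/top0.png')
# top view frame corners from 4x crop
T=onz('top',np.array([(450,25),(787,72),(753,268),(415,222)]) @ np.eye(2)*0+np.array([[(450-400)/4+296,25/4+213],[(787-400)/4+296,72/4+213],[(753-400)/4+296,268/4+213],[(415-400)/4+296,222/4+213]]),.03)
print('top',T.round(4),T.mean(0)); 
for i in range(4):
    q=T[(i+1)%4]-T[i];print(np.linalg.norm(q).round(4),np.degrees(np.arctan2(q[1],q[0])).round(1))
E
```

```text
frame [[ 0.42   -0.2615  0.03  ]
 [ 0.4516 -0.0372  0.03  ]] 0.22646237413449088 81.96611535459965
hc from frame [ 0.50017932 -0.15842619]
0.05 len 0.1613 0.1646 wid 0.0246 ang 81.97 81.77 c [ 0.474  -0.1542] hc [ 0.5027 -0.1583]
0.06 len 0.157 0.1602 wid 0.0239 ang 81.97 81.77 c [ 0.4734 -0.154 ] hc [ 0.5021 -0.158 ]
0.07 len 0.1526 0.1558 wid 0.0233 ang 81.97 81.77 c [ 0.4728 -0.1537] hc [ 0.5015 -0.1578]
0.078 len 0.1491 0.1522 wid 0.0227 ang 81.97 81.77 c [ 0.4724 -0.1535] hc [ 0.5011 -0.1575]
top [[ 0.5776 -0.0603  0.03  ]
 [ 0.5466 -0.2843  0.03  ]
 [ 0.417  -0.2611  0.03  ]
 [ 0.448  -0.0372  0.03  ]] [ 0.49728714 -0.16071877  0.03      ]
0.2262 -97.9
0.1317 169.8
0.226 82.1
0.1317 -10.1
```

```bash
python3 -c "
from h import *
delta([.460,-.2396,.175],172)"
```

```text
t cm [ 5.85 -9.35  8.23] w [ 0.    -0.002  0.002] pos [ 0.5308 -0.155   0.2572] F [-0.4  0.5 -3.6] grip 0.0248 60.0 t 4.6167
```

>>> carry_out(plan=[{"tx": 5.9, "ty": -9.4, "tz": 0, "wx": 0, "wy": 0, "wz": 0}, {"tx": 5.9, "ty": -9.4, "tz": 0, "wx": 0, "wy": 0, "wz": 0}, {"tx": 5.9, "ty": -9.4, "tz": 2, "wx": 0, "wy": 0, "wz": 0}, {"tx": 5.9, "ty": -9.4, "tz": 6, "wx": 0, "wy": 0, "wz": 0}, {"tx": 5.9, "ty": -9.4, "tz": 8.2, "wx": 0, "wy": 0, "wz": 0}, {"tx": 5.9, "ty": -9.4, "tz": 8.2, "wx": 0, "wy": 0, "wz": 0}, {"tx": 5.9, "ty": -9.4, "tz": 8.2, "wx": 0, "wy": 0, "wz": 0}, {"tx": 5.9, "ty": -9.4, "tz": 8.2, "wx": 0, "wy": 0, "wz": 0}, {"tx": 5.9, "ty": -9.4, "tz": 8.2, "wx": 0, "wy": 0, "wz": 0}])

```text
clock: 5.37
position: [0.4615, -0.2402, 0.1779]
tcp_rot: [0.068, 0.998, -0.0, 0.001]
force: [0.6, -0.8, -2.8]
grip_width: 0.0252
grip_force: 60.4
```

```bash
python3 -c "
from h import *
delta([.460,-.2396,.160],172)
s=sensors.sense(); P=pose('wrist',s); im=imaging.grab_frame('wrist')[...,::-1].copy()
cv2.imwrite('pics/w3.png',im)
for i in range(4):
  imaging.grab_frame('wrist'); print(sensors.sense()['force'].round(2))
"
```

```text
t cm [0.17 0.03 1.79] w [-0.     0.003  0.003] pos [ 0.4615 -0.2402  0.1779] F [ 0.6 -0.8 -2.8] grip 0.0252 60.4 t 5.3667
[-0.15 -0.16 -2.55]
[-0.32 -0.32 -3.26]
[-0.04 -0.6  -1.87]
[-0.4   0.   -2.13]
```

View pics/w3.png

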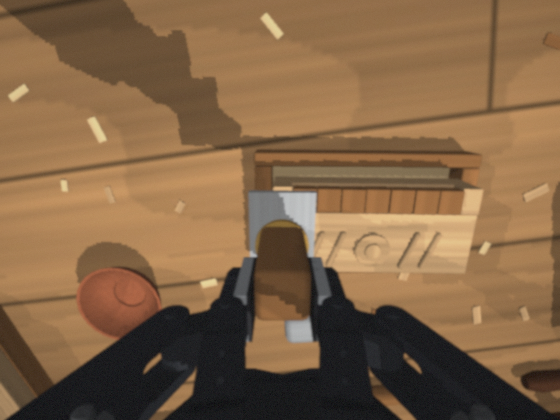

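The roller is above the strip's left pad. The visible strip end, the block6 edge, lies at about (462,189)–(463,214). I'll use it to check the strip line.

```bash
python3 -c "
from h import *
P=pose('wrist')
for z in (.06,.07):
  W=onz('wrist',[(462,189),(463,214),(318,190),(318,214)],z,P); m1=W[:2].mean(0)[:2]; m2=W[2:].mean(0)[:2]; hx=np.array([.139,.990]); hy=np.array([-.99,.139])
  C=np.array([.472,-.1545]); print(z,[((m-C)@hx, (m-C)@hy) for m in (m1,m2)])
T=sensors.sense()['position'][:2]; print(((T-C)@hx,(T-C)@hy))
"
```

```text
0.06 [(np.float64(0.08406209456125338), np.float64(-0.0022983959070623505)), (np.float64(-0.05263048405764789), np.float64(-0.0032264055820686545))]
0.07 [(np.float64(0.07797911212857922), np.float64(0.0006087413322833652)), (np.float64(-0.05384267327453739), np.float64(-0.0002862003936443076))]
(np.float64(-0.08619564325451741), np.float64(-0.0004977920730694311))
```

>>> carry_out(plan=[{"tx": 0.05, "ty": 0, "tz": 1.0, "wx": 0, "wy": 0, "wz": 0}, {"tx": 0.05, "ty": 0, "tz": 2.0, "wx": 0, "wy": 0, "wz": 0}, {"tx": 0.05, "ty": 0, "tz": 2.6, "wx": 0, "wy": 0, "wz": 0}, {"tx": 0.05, "ty": 0, "tz": 2.6, "wx": 0, "wy": 0, "wz": 0}, {"tx": 0.05, "ty": 0, "tz": 2.6, "wx": 0, "wy": 0, "wz": 0}])

```text
clock: 6.03
position: [0.4591, -0.24, 0.1492]
tcp_rot: [0.069, 0.998, -0.0, -0.001]
force: [1.0, -0.0, -2.7]
grip_width: 0.0249
grip_force: 60.5
```

>>> carry_out(plan=[{"tx": 0, "ty": 0, "tz": 0.1, "wx": 0, "wy": 0, "wz": 0}, {"tx": 0, "ty": 0, "tz": 0.2, "wx": 0, "wy": 0, "wz": 0}, {"tx": 0, "ty": 0, "tz": 0.2, "wx": 0, "wy": 0, "wz": 0}])

```text
clock: 6.28
position: [0.4597, -0.24, 0.1481]
tcp_rot: [0.069, 0.998, 0.0, 0.0]
force: [0.2, -0.0, -2.3]
grip_width: 0.025
grip_force: 60.5
```

>>> carry_out(plan=[{"tx": 0, "ty": 0, "tz": 0.1, "wx": 0, "wy": 0, "wz": 0}, {"tx": 0, "ty": 0, "tz": 0.2, "wx": 0, "wy": 0, "wz": 0}, {"tx": 0, "ty": 0, "tz": 0.2, "wx": 0, "wy": 0, "wz": 0}])

```text
clock: 6.53
position: [0.4595, -0.24, 0.1459]
tcp_rot: [0.069, 0.998, 0.0, -0.0]
force: [0.3, -0.7, -3.4]
grip_width: 0.0246
grip_force: 60.5
```

>>> carry_out(plan=[{"tx": 0, "ty": 0, "tz": 0.1, "wx": 0, "wy": 0, "wz": 0}, {"tx": 0, "ty": 0, "tz": 0.15, "wx": 0, "wy": 0, "wz": 0}, {"tx": 0, "ty": 0, "tz": 0.15, "wx": 0, "wy": 0, "wz": 0}])

```text
clock: 6.78
position: [0.4595, -0.24, 0.1444]
tcp_rot: [0.069, 0.998, 0.0, -0.0]
force: [0.1, 0.3, -3.2]
grip_width: 0.025
grip_force: 60.5
```

>>> carry_out(plan=[{"tx": 0, "ty": 0, "tz": 0.1, "wx": 0, "wy": 0, "wz": 0}, {"tx": 0, "ty": 0, "tz": 0.15, "wx": 0, "wy": 0, "wz": 0}, {"tx": 0, "ty": 0, "tz": 0.15, "wx": 0, "wy": 0, "wz": 0}])

```text
clock: 7.03
position: [0.4597, -0.2403, 0.1434]
tcp_rot: [0.069, 0.998, -0.0, 0.0]
force: [-0.5, -1.8, -0.7]
grip_width: 0.0248
grip_force: 61.0
```

```bash
python3 -c "
from h import *
for i in range(4):
  imaging.grab_frame('wrist'); s=sensors.sense();print(s['position'].round(4),s['force'].round(2))
"
```

```text
[ 0.4597 -0.2403  0.1434] [-1.38 -1.53  1.99]
[ 0.4597 -0.2403  0.1434] [-1.49 -2.27  0.24]
[ 0.4597 -0.2403  0.1434] [-0.95 -1.13  0.96]
[ 0.4597 -0.2403  0.1434] [-1.28 -2.02  1.83]
```

>>> carry_out(plan=[{"tx": 0, "ty": 0, "tz": 0.1, "wx": 0, "wy": 0, "wz": 0}, {"tx": 0, "ty": 0, "tz": 0.1, "wx": 0, "wy": 0, "wz": 0}, {"tx": 0, "ty": 0, "tz": 0.1, "wx": 0, "wy": 0, "wz": 0}])

```text
clock: 7.48
position: [0.4599, -0.2403, 0.1427]
tcp_rot: [0.069, 0.998, -0.0, 0.0]
force: [-2.3, -2.0, 5.2]
grip_width: 0.0247
grip_force: 61.6
```

```bash
cat > rd.py <<'E'
from h import *
f=[]
for i in range(6):
  imaging.grab_frame('wrist'); s=sensors.sense(); f.append(s['force'])
print(s['position'].round(4),np.mean(f,0).round(2),s['ft_torque'].round(3),round(s['clock'],2)); delta([.484,-.0694,s['position'][2]],172)
E
python3 rd.py
```

```text
[ 0.4599 -0.2403  0.1427] [-1.34 -1.85  5.4 ] [-0.72   0.656 -0.05 ] 7.78
t cm [-4.000e-02  1.726e+01 -1.000e-02] w [-0.001  0.001  0.002] pos [ 0.4599 -0.2403  0.1427] F [-1.7 -2.6  5.3] grip 0.0253 61.6 t 7.7833
```

>>> carry_out(plan=[{"tx": 0, "ty": 0, "tz": -1.8, "wx": 0, "wy": 0, "wz": 0}, {"tx": 0, "ty": 4, "tz": -1.8, "wx": 0, "wy": 0, "wz": 0}, {"tx": 0, "ty": 8, "tz": -1.8, "wx": 0, "wy": 0, "wz": 0}, {"tx": 0, "ty": 12, "tz": -1.8, "wx": 0, "wy": 0, "wz": 0}, {"tx": 0, "ty": 16, "tz": -1.8, "wx": 0, "wy": 0, "wz": 0}, {"tx": 0, "ty": 17.2, "tz": -1.5, "wx": 0, "wy": 0, "wz": 0}, {"tx": 0, "ty": 17.2, "tz": -1, "wx": 0, "wy": 0, "wz": 0}, {"tx": 0, "ty": 17.2, "tz": -0.5, "wx": 0, "wy": 0, "wz": 0}, {"tx": 0, "ty": 17.2, "tz": -0.4, "wx": 0, "wy": 0, "wz": 0}, {"tx": 0, "ty": 17.2, "tz": -0.4, "wx": 0, "wy": 0, "wz": 0}])

```text
clock: 8.62
position: [0.4838, -0.0694, 0.1463]
tcp_rot: [0.069, 0.998, 0.001, 0.001]
force: [-2.3, 6.4, 8.5]
grip_width: 0.0249
grip_force: 62.4
```

```bash
python3 rd.py
```

```text
[ 0.4837 -0.0698  0.1466] [-2.2  6.2  7.2] [ 2.727  1.066 -0.016] 8.92
t cm [-0.02  0.04  0.  ] w [ 0.002  0.001 -0.   ] pos [ 0.4837 -0.0698  0.1466] F [-1.9  6.1  6.7] grip 0.0248 62.2 t 8.9167
```

>>> carry_out(plan=[{"tx": 0, "ty": 0, "tz": -0.6, "wx": 0, "wy": 0, "wz": 0}, {"tx": 0, "ty": 0.5, "tz": -0.6, "wx": 0, "wy": 0, "wz": 0}, {"tx": 0, "ty": 0.5, "tz": -0.4, "wx": 0, "wy": 0, "wz": 0}, {"tx": 0, "ty": 0.5, "tz": -0.2, "wx": 0, "wy": 0, "wz": 0}, {"tx": 0, "ty": 0.5, "tz": -0.0, "wx": 0, "wy": 0, "wz": 0}, {"tx": 0, "ty": 0.5, "tz": -0.0, "wx": 0, "wy": 0, "wz": 0}])

```text
clock: 9.42
position: [0.4841, -0.0651, 0.1462]
tcp_rot: [0.069, 0.998, -0.0, 0.0]
force: [-2.5, 0.3, 8.4]
grip_width: 0.025
grip_force: 62.3
```

```bash
python3 rd.py
```

```text
[ 0.484  -0.0651  0.1465] [-2.29  0.36  6.37] [-0.095  0.953  0.009] 9.72
t cm [-0.05 -0.42  0.  ] w [-0.001  0.     0.002] pos [ 0.484  -0.0651  0.1465] F [-1.6  0.5  6.4] grip 0.0249 62.1 t 9.7167
```

>>> carry_out(plan=[{"tx": 0, "ty": 0, "tz": -1.5, "wx": 0, "wy": 0, "wz": 0}, {"tx": 0, "ty": -4, "tz": -1.5, "wx": 0, "wy": 0, "wz": 0}, {"tx": 0, "ty": -8, "tz": -1.5, "wx": 0, "wy": 0, "wz": 0}, {"tx": 0, "ty": -12, "tz": -1.5, "wx": 0, "wy": 0, "wz": 0}, {"tx": 0, "ty": -16, "tz": -1.5, "wx": 0, "wy": 0, "wz": 0}, {"tx": 0, "ty": -18.1, "tz": -1.3, "wx": 0, "wy": 0, "wz": 0}, {"tx": 0, "ty": -18.1, "tz": -0.5, "wx": 0, "wy": 0, "wz": 0}, {"tx": 0, "ty": -18.1, "tz": 0.2, "wx": 0, "wy": 0, "wz": 0}, {"tx": 0, "ty": -18.1, "tz": 0.35, "wx": 0, "wy": 0, "wz": 0}, {"tx": 0, "ty": -18.1, "tz": 0.35, "wx": 0, "wy": 0, "wz": 0}])

```text
clock: 10.55
position: [0.4589, -0.2438, 0.1426]
tcp_rot: [0.069, 0.998, -0.0, -0.0]
force: [-2.3, 0.0, 6.7]
grip_width: 0.0247
grip_force: 62.4
```

```bash
python3 rd.py
```

```text
[ 0.459  -0.2433  0.1427] [-2.3   0.3   4.44] [ 0.188  1.103 -0.03 ] 10.85
t cm [-0.1  17.57 -0.  ] w [-0.    -0.     0.003] pos [ 0.459  -0.2433  0.1427] F [-3.4  1.2  5.8] grip 0.0255 62.2 t 10.85
```

>>> carry_out(plan=[{"tx": 0, "ty": 0, "tz": 0.1, "wx": 0, "wy": 0, "wz": 0}, {"tx": 0, "ty": 0, "tz": 0.2, "wx": 0, "wy": 0, "wz": 0}, {"tx": 0, "ty": 0, "tz": 0.22, "wx": 0, "wy": 0, "wz": 0}, {"tx": 0, "ty": 0, "tz": 0.22, "wx": 0, "wy": 0, "wz": 0}])

```text
clock: 11.18
position: [0.4592, -0.244, 0.1413]
tcp_rot: [0.069, 0.998, -0.0, 0.0]
force: [-3.3, 1.0, 10.1]
grip_width: 0.025
grip_force: 63.0
```

```bash
python3 rd.py
```

```text
[ 0.4592 -0.244   0.1413] [-4.07  0.43 11.28] [ 0.223  1.739 -0.026] 11.48
t cm [-7.000e-02  1.763e+01 -1.000e-02] w [-0.001  0.001  0.002] pos [ 0.4592 -0.244   0.1413] F [-4.6  0.3 11.2] grip 0.0252 63.0 t 11.4833
```

>>> carry_out(plan=[{"tx": 0, "ty": 0, "tz": 0.1, "wx": 0, "wy": 0, "wz": 0}, {"tx": 0, "ty": 0.2, "tz": 0.1, "wx": 0, "wy": 0, "wz": 0}, {"tx": 0, "ty": 0.5, "tz": 0.09, "wx": 0, "wy": 0, "wz": 0}, {"tx": 0, "ty": 0.8, "tz": 0.08, "wx": 0, "wy": 0, "wz": 0}, {"tx": 0, "ty": 1.1, "tz": 0.07, "wx": 0, "wy": 0, "wz": 0}, {"tx": 0, "ty": 1.4, "tz": 0.065, "wx": 0, "wy": 0, "wz": 0}, {"tx": 0, "ty": 1.7, "tz": 0.06, "wx": 0, "wy": 0, "wz": 0}, {"tx": 0, "ty": 2.0, "tz": 0.055, "wx": 0, "wy": 0, "wz": 0}])

```text
clock: 12.15
position: [0.4622, -0.2244, 0.1412]
tcp_rot: [0.068, 0.998, -0.001, 0.001]
force: [-4.6, -0.8, 13.3]
grip_width: 0.0251
grip_force: 63.3
```

```bash
python3 rd.py
```

```text
[ 0.4623 -0.2243  0.1412] [-4.38  0.63 13.16] [ 0.326  1.894 -0.013] 12.45
t cm [-4.000e-02  1.564e+01 -1.000e-02] w [-0.001  0.001  0.003] pos [ 0.4623 -0.2243  0.1412] F [-3.9  1.1 13.5] grip 0.025 63.4 t 12.45
```

>>> carry_out(plan=[{"tx": 0, "ty": 0.3, "tz": 0.02, "wx": 0, "wy": 0, "wz": 0}, {"tx": 0, "ty": 0.6, "tz": 0.015, "wx": 0, "wy": 0, "wz": 0}, {"tx": 0, "ty": 0.9, "tz": 0.01, "wx": 0, "wy": 0, "wz": 0}, {"tx": 0, "ty": 1.2, "tz": 0.0, "wx": 0, "wy": 0, "wz": 0}, {"tx": 0, "ty": 1.5, "tz": -0.007, "wx": 0, "wy": 0, "wz": 0}, {"tx": 0, "ty": 1.8, "tz": -0.014, "wx": 0, "wy": 0, "wz": 0}, {"tx": 0, "ty": 2.1, "tz": -0.021, "wx": 0, "wy": 0, "wz": 0}, {"tx": 0, "ty": 2.4, "tz": -0.028, "wx": 0, "wy": 0, "wz": 0}, {"tx": 0, "ty": 2.7, "tz": -0.035, "wx": 0, "wy": 0, "wz": 0}, {"tx": 0, "ty": 3.0, "tz": -0.042, "wx": 0, "wy": 0, "wz": 0}])

```text
clock: 13.28
position: [0.4666, -0.1954, 0.142]
tcp_rot: [0.068, 0.998, -0.001, 0.001]
force: [-4.5, -6.4, 13.5]
grip_width: 0.0253
grip_force: 63.5
```

```bash
python3 rd.py
```

```text
[ 0.4666 -0.1955  0.142 ] [-3.94 -4.64 13.26] [-1.979  1.841  0.012] 13.58
t cm [-0.   12.73 -0.03] w [-0.002  0.002  0.003] pos [ 0.4666 -0.1955  0.142 ] F [-4.8 -4.1 13. ] grip 0.0251 63.5 t 13.5833
```

>>> carry_out(plan=[{"tx": 0, "ty": 0.3, "tz": 0.02, "wx": 0, "wy": 0, "wz": 0}, {"tx": 0, "ty": 0.6, "tz": 0.015, "wx": 0, "wy": 0, "wz": 0}, {"tx": 0, "ty": 0.9, "tz": 0.01, "wx": 0, "wy": 0, "wz": 0}, {"tx": 0, "ty": 1.2, "tz": 0.0, "wx": 0, "wy": 0, "wz": 0}, {"tx": 0, "ty": 1.5, "tz": -0.007, "wx": 0, "wy": 0, "wz": 0}, {"tx": 0, "ty": 1.8, "tz": -0.014, "wx": 0, "wy": 0, "wz": 0}, {"tx": 0, "ty": 2.1, "tz": -0.021, "wx": 0, "wy": 0, "wz": 0}, {"tx": 0, "ty": 2.4, "tz": -0.028, "wx": 0, "wy": 0, "wz": 0}, {"tx": 0, "ty": 2.7, "tz": -0.035, "wx": 0, "wy": 0, "wz": 0}, {"tx": 0, "ty": 3.0, "tz": -0.042, "wx": 0, "wy": 0, "wz": 0}])

```text
clock: 14.42
position: [0.4711, -0.1652, 0.1425]
tcp_rot: [0.068, 0.998, -0.001, 0.001]
force: [-3.6, -1.3, 14.7]
grip_width: 0.0248
grip_force: 63.5
```

```bash
python3 rd.py
```

```text
[ 0.4712 -0.1648  0.1424] [-3.39 -0.02 14.42] [ 0.083  1.637 -0.086] 14.72
t cm [ 0.03  9.62 -0.01] w [-0.001  0.003  0.003] pos [ 0.4712 -0.1648  0.1424] F [-3.9  0.5 14.3] grip 0.0246 63.5 t 14.7167
```

>>> carry_out(plan=[{"tx": 0, "ty": 0.3, "tz": -0.005, "wx": 0, "wy": 0, "wz": 0}, {"tx": 0, "ty": 0.6, "tz": -0.012, "wx": 0, "wy": 0, "wz": 0}, {"tx": 0, "ty": 0.9, "tz": -0.019, "wx": 0, "wy": 0, "wz": 0}, {"tx": 0, "ty": 1.2, "tz": -0.026, "wx": 0, "wy": 0, "wz": 0}, {"tx": 0, "ty": 1.5, "tz": -0.033, "wx": 0, "wy": 0, "wz": 0}, {"tx": 0, "ty": 1.8, "tz": -0.04, "wx": 0, "wy": 0, "wz": 0}, {"tx": 0, "ty": 2.1, "tz": -0.047, "wx": 0, "wy": 0, "wz": 0}, {"tx": 0, "ty": 2.4, "tz": -0.054, "wx": 0, "wy": 0, "wz": 0}, {"tx": 0, "ty": 2.7, "tz": -0.061, "wx": 0, "wy": 0, "wz": 0}, {"tx": 0, "ty": 3.0, "tz": -0.068, "wx": 0, "wy": 0, "wz": 0}])

```text
clock: 15.55
position: [0.4756, -0.135, 0.1431]
tcp_rot: [0.068, 0.998, -0.0, 0.002]
force: [-2.4, -1.7, 15.2]
grip_width: 0.0252
grip_force: 63.5
```

```bash
python3 rd.py
```

```text
[ 0.4756 -0.1349  0.1431] [-2.98  0.6  14.66] [0.183 1.351 0.028] 15.85
t cm [ 0.06  6.6  -0.  ] w [-0.     0.003  0.003] pos [ 0.4756 -0.1349  0.1431] F [-2.2  0.5 14.8] grip 0.025 63.5 t 15.85
```

>>> carry_out(plan=[{"tx": 0, "ty": 0.3, "tz": -0.007, "wx": 0, "wy": 0, "wz": 0}, {"tx": 0, "ty": 0.6, "tz": -0.014, "wx": 0, "wy": 0, "wz": 0}, {"tx": 0, "ty": 0.9, "tz": -0.021, "wx": 0, "wy": 0, "wz": 0}, {"tx": 0, "ty": 1.2, "tz": -0.028, "wx": 0, "wy": 0, "wz": 0}, {"tx": 0, "ty": 1.5, "tz": -0.035, "wx": 0, "wy": 0, "wz": 0}, {"tx": 0, "ty": 1.8, "tz": -0.042, "wx": 0, "wy": 0, "wz": 0}, {"tx": 0, "ty": 2.1, "tz": -0.049, "wx": 0, "wy": 0, "wz": 0}, {"tx": 0, "ty": 2.4, "tz": -0.056, "wx": 0, "wy": 0, "wz": 0}, {"tx": 0, "ty": 2.7, "tz": -0.063, "wx": 0, "wy": 0, "wz": 0}, {"tx": 0, "ty": 3.0, "tz": -0.07, "wx": 0, "wy": 0, "wz": 0}])

```text
clock: 16.68
position: [0.4797, -0.106, 0.144]
tcp_rot: [0.068, 0.998, -0.001, 0.002]
force: [-1.6, -6.1, 14.1]
grip_width: 0.0252
grip_force: 63.6
```

```bash
python3 rd.py
```

```text
[ 0.4798 -0.1058  0.144 ] [-2.32 -3.79 14.24] [-1.585  1.044 -0.007] 16.98
t cm [ 0.08  3.66 -0.  ] w [-0.001  0.004  0.003] pos [ 0.4798 -0.1058  0.144 ] F [-3.4 -3.6 14.5] grip 0.0249 63.5 t 16.9833
```

>>> carry_out(plan=[{"tx": 0.02, "ty": 0.4, "tz": -0.009, "wx": 0, "wy": 0, "wz": 0}, {"tx": 0.04, "ty": 0.8, "tz": -0.018, "wx": 0, "wy": 0, "wz": 0}, {"tx": 0.05, "ty": 1.2, "tz": -0.027, "wx": 0, "wy": 0, "wz": 0}, {"tx": 0.05, "ty": 1.6, "tz": -0.036, "wx": 0, "wy": 0, "wz": 0}, {"tx": 0.05, "ty": 2.0, "tz": -0.045, "wx": 0, "wy": 0, "wz": 0}, {"tx": 0.05, "ty": 2.4, "tz": -0.054, "wx": 0, "wy": 0, "wz": 0}, {"tx": 0.05, "ty": 2.8, "tz": -0.063, "wx": 0, "wy": 0, "wz": 0}, {"tx": 0.05, "ty": 3.2, "tz": -0.072, "wx": 0, "wy": 0, "wz": 0}, {"tx": 0.05, "ty": 3.6, "tz": -0.08, "wx": 0, "wy": 0, "wz": 0}, {"tx": 0.05, "ty": 3.6, "tz": -0.08, "wx": 0, "wy": 0, "wz": 0}])

```text
clock: 17.82
position: [0.485, -0.0687, 0.1448]
tcp_rot: [0.068, 0.998, 0.0, 0.002]
force: [-1.7, 0.4, 13.1]
grip_width: 0.0246
grip_force: 63.4
```

```bash
python3 rd.py
```

```text
[ 0.485  -0.0691  0.1448] [-1.45  0.15 13.07] [0.086 0.661 0.036] 18.12
t cm [ 0.09 -0.05 -0.  ] w [0.001 0.005 0.003] pos [ 0.485  -0.0691  0.1448] F [-1.9 -0.7 13.4] grip 0.0248 63.4 t 18.1167
```

>>> carry_out(plan=[{"tx": 0.01, "ty": -0.6, "tz": 0.05, "wx": 0, "wy": 0, "wz": 0}, {"tx": 0.02, "ty": -1.2, "tz": 0.065, "wx": 0, "wy": 0, "wz": 0}, {"tx": 0.03, "ty": -1.8, "tz": 0.078, "wx": 0, "wy": 0, "wz": 0}, {"tx": 0.04, "ty": -2.4, "tz": 0.09, "wx": 0, "wy": 0, "wz": 0}, {"tx": 0.05, "ty": -3.0, "tz": 0.103, "wx": 0, "wy": 0, "wz": 0}, {"tx": 0.06, "ty": -3.6, "tz": 0.116, "wx": 0, "wy": 0, "wz": 0}, {"tx": 0.06, "ty": -4.2, "tz": 0.129, "wx": 0, "wy": 0, "wz": 0}, {"tx": 0.06, "ty": -4.8, "tz": 0.141, "wx": 0, "wy": 0, "wz": 0}, {"tx": 0.06, "ty": -5.4, "tz": 0.154, "wx": 0, "wy": 0, "wz": 0}, {"tx": 0.06, "ty": -6.0, "tz": 0.166, "wx": 0, "wy": 0, "wz": 0}])

```text
clock: 18.95
position: [0.4762, -0.129, 0.1433]
tcp_rot: [0.068, 0.998, -0.0, 0.003]
force: [-3.0, 1.3, 14.4]
grip_width: 0.0249
grip_force: 63.5
```

```bash
python3 rd.py
```

```text
[ 0.4762 -0.129   0.1433] [-1.42 -0.78 14.42] [-0.243  0.652 -0.004] 19.25
t cm [ 0.04  6.01 -0.  ] w [-0.     0.005  0.003] pos [ 0.4762 -0.129   0.1433] F [-1.2 -0.5 14. ] grip 0.025 63.4 t 19.25
```

>>> carry_out(plan=[{"tx": 0, "ty": -0.6, "tz": 0.013, "wx": 0, "wy": 0, "wz": 0}, {"tx": 0, "ty": -1.2, "tz": 0.026, "wx": 0, "wy": 0, "wz": 0}, {"tx": 0, "ty": -1.8, "tz": 0.039, "wx": 0, "wy": 0, "wz": 0}, {"tx": 0, "ty": -2.4, "tz": 0.052, "wx": 0, "wy": 0, "wz": 0}, {"tx": 0, "ty": -3.0, "tz": 0.065, "wx": 0, "wy": 0, "wz": 0}, {"tx": 0, "ty": -3.6, "tz": 0.078, "wx": 0, "wy": 0, "wz": 0}, {"tx": 0, "ty": -4.2, "tz": 0.091, "wx": 0, "wy": 0, "wz": 0}, {"tx": 0, "ty": -4.8, "tz": 0.104, "wx": 0, "wy": 0, "wz": 0}, {"tx": 0, "ty": -5.4, "tz": 0.117, "wx": 0, "wy": 0, "wz": 0}, {"tx": 0, "ty": -6.0, "tz": 0.13, "wx": 0, "wy": 0, "wz": 0}])

```text
clock: 20.08
position: [0.4677, -0.1887, 0.1419]
tcp_rot: [0.068, 0.998, -0.0, 0.002]
force: [-0.8, 0.6, 14.2]
grip_width: 0.0251
grip_force: 63.4
```

```bash
python3 rd.py
```

```text
[ 0.4677 -0.1887  0.1419] [-1.84 -0.77 13.95] [-0.242  0.828 -0.021] 20.38
t cm [ 1.000e-02  1.204e+01 -1.000e-02] w [-0.001  0.004  0.003] pos [ 0.4677 -0.1887  0.1419] F [-0.7 -0.8 13.8] grip 0.0249 63.4 t 20.3833
```

>>> carry_out(plan=[{"tx": 0, "ty": -0.6, "tz": 0.015, "wx": 0, "wy": 0, "wz": 0}, {"tx": 0, "ty": -1.2, "tz": 0.028, "wx": 0, "wy": 0, "wz": 0}, {"tx": 0, "ty": -1.8, "tz": 0.041, "wx": 0, "wy": 0, "wz": 0}, {"tx": 0, "ty": -2.4, "tz": 0.054, "wx": 0, "wy": 0, "wz": 0}, {"tx": 0, "ty": -3.0, "tz": 0.067, "wx": 0, "wy": 0, "wz": 0}, {"tx": 0, "ty": -3.6, "tz": 0.08, "wx": 0, "wy": 0, "wz": 0}, {"tx": 0, "ty": -4.2, "tz": 0.093, "wx": 0, "wy": 0, "wz": 0}, {"tx": 0, "ty": -4.8, "tz": 0.106, "wx": 0, "wy": 0, "wz": 0}, {"tx": 0, "ty": -5.3, "tz": 0.117, "wx": 0, "wy": 0, "wz": 0}, {"tx": 0, "ty": -5.3, "tz": 0.117, "wx": 0, "wy": 0, "wz": 0}])

```text
clock: 21.22
position: [0.46, -0.2419, 0.1407]
tcp_rot: [0.068, 0.998, -0.001, 0.002]
force: [-1.8, -1.0, 13.6]
grip_width: 0.0251
grip_force: 63.4
```

```bash
python3 rd.py
```

```text
[ 0.4601 -0.2414  0.1407] [-2.33 -0.54 13.91] [-0.26   1.001 -0.041] 21.52
t cm [-0.02 17.37 -0.03] w [-0.001  0.004  0.003] pos [ 0.4601 -0.2414  0.1407] F [-1.9 -0.5 14. ] grip 0.0249 63.4 t 21.5167
```

>>> carry_out(plan=[{"tx": 0, "ty": 0, "tz": -3, "wx": 0, "wy": 0, "wz": 0}, {"tx": 0, "ty": 0, "tz": -7, "wx": 0, "wy": 0, "wz": 0}, {"tx": -2, "ty": 2.4, "tz": -10, "wx": 0, "wy": 0, "wz": 0}, {"tx": -6, "ty": 8.4, "tz": -12, "wx": 0, "wy": 0, "wz": 0}, {"tx": -6, "ty": 8.4, "tz": -12, "wx": 0, "wy": 0, "wz": 0}, {"tx": -6, "ty": 8.4, "tz": -12, "wx": 0, "wy": 0, "wz": 0}, {"tx": -6, "ty": 8.4, "tz": -12, "wx": 0, "wy": 0, "wz": 0}])

```text
clock: 22.1
position: [0.5304, -0.1639, 0.258]
tcp_rot: [0.068, 0.998, 0.0, -0.0]
force: [-0.1, -0.0, -3.2]
grip_width: 0.0253
grip_force: 62.4
```

```bash
python3 -c "
from h import *
im=imaging.grab_frame('wrist')[...,::-1]
cv2.imwrite('pics/w4.png',cv2.resize(im[90:240,160:390],None,fx=3.4,fy=3.4,interpolation=cv2.INTER_CUBIC))
s=sensors.sense();print(s['force'],R.from_quat(s['tcp_rot']).as_matrix().round(4))
delta([.5771,.1969,.22],-86.2)"
```

```text
[ 0.00864271 -0.39935688 -3.74731286] [[-9.907e-01  1.361e-01 -1.300e-03]
 [ 1.361e-01  9.907e-01  7.000e-04]
 [ 1.400e-03  5.000e-04 -1.000e+00]]
t cm [ 0.19 36.47  3.78] w [ 2.000e-03 -1.000e-03 -1.774e+00] pos [ 0.5293 -0.1647  0.2576] F [ 0.  -0.4 -3.7] grip 0.0248 62.4 t 22.15
```

View pics/w4.png

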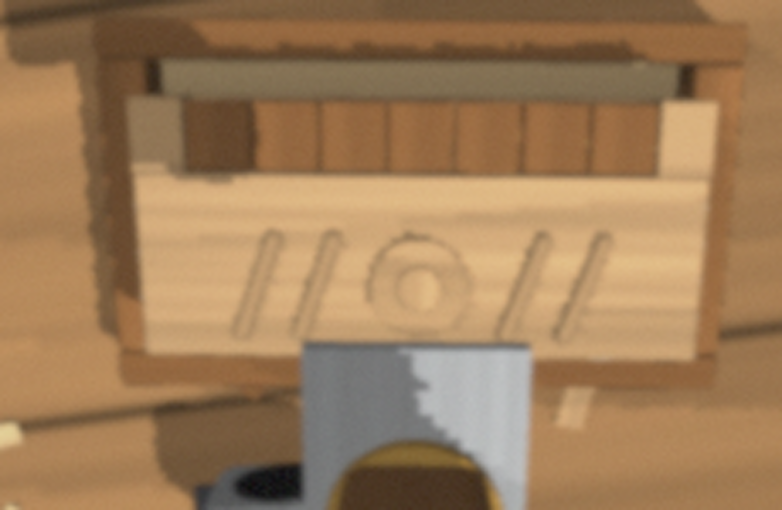

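The strip is now flush, with its edges in line with the end pads at rows 100–172. The force also stayed even on the return pass. I'll take the roller home.

>>> carry_out(plan=[{"tx": 0.2, "ty": 36.5, "tz": 0, "wx": 0, "wy": 0, "wz": -1.77}, {"tx": 0.2, "ty": 36.5, "tz": 0, "wx": 0, "wy": 0, "wz": -1.77}, {"tx": 0.2, "ty": 36.5, "tz": 0, "wx": 0, "wy": 0, "wz": -1.77}, {"tx": 0.2, "ty": 36.5, "tz": 0, "wx": 0, "wy": 0, "wz": -1.77}, {"tx": 0.2, "ty": 36.5, "tz": 0, "wx": 0, "wy": 0, "wz": -1.77}, {"tx": 0.2, "ty": 36.5, "tz": 0, "wx": 0, "wy": 0, "wz": -1.77}, {"tx": 0.2, "ty": 36.5, "tz": 0, "wx": 0, "wy": 0, "wz": -1.77}, {"tx": 0.2, "ty": 36.5, "tz": 0, "wx": 0, "wy": 0, "wz": -1.77}, {"tx": 0.2, "ty": 36.5, "tz": 0, "wx": 0, "wy": 0, "wz": -1.77}, {"tx": 0.2, "ty": 36.5, "tz": 0, "wx": 0, "wy": 0, "wz": -1.77}])

```text
clock: 22.98
position: [0.5776, 0.2002, 0.2566]
tcp_rot: [-0.532, 0.847, 0.0, -0.001]
force: [-0.0, -0.5, -2.9]
grip_width: 0.0249
grip_force: 62.5
```

```bash
python3 -c "
from h import *
delta([.5771,.1969,.22],-86.2)"
```

```text
t cm [ 0.32 -0.1   3.66] w [ 0.002 -0.    -0.516] pos [0.5776 0.2002 0.2566] F [-0.  -0.5 -2.9] grip 0.0249 62.5 t 22.9833
```

>>> carry_out(plan=[{"tx": 0.3, "ty": -0.1, "tz": 0, "wx": 0, "wy": 0, "wz": -0.515}, {"tx": 0.3, "ty": -0.1, "tz": 0, "wx": 0, "wy": 0, "wz": -0.515}, {"tx": 0.3, "ty": -0.1, "tz": 0, "wx": 0, "wy": 0, "wz": -0.515}, {"tx": 0.3, "ty": -0.1, "tz": 0, "wx": 0, "wy": 0, "wz": -0.515}, {"tx": 0.3, "ty": -0.1, "tz": 2, "wx": 0, "wy": 0, "wz": -0.515}, {"tx": 0.3, "ty": -0.1, "tz": 3.6, "wx": 0, "wy": 0, "wz": -0.515}, {"tx": 0.3, "ty": -0.1, "tz": 3.6, "wx": 0, "wy": 0, "wz": -0.515}, {"tx": 0.3, "ty": -0.1, "tz": 3.6, "wx": 0, "wy": 0, "wz": -0.515}, {"tx": 0.3, "ty": -0.1, "tz": 3.6, "wx": 0, "wy": 0, "wz": -0.515}])

```text
clock: 23.73
position: [0.5775, 0.1923, 0.2232]
tcp_rot: [0.726, -0.687, 0.0, -0.0]
force: [0.3, 1.1, -2.1]
grip_width: 0.0248
grip_force: 62.3
```

```bash
python3 -c "
from h import *
imaging.grab_frame('wrist')
delta([.5771,.1969,.0892],-86.2)"
```

```text
t cm [-0.43  0.06 13.44] w [-0.001  0.    -0.011] pos [0.5777 0.1926 0.2236] F [-0.6  0.4 -1.9] grip 0.0246 62.3 t 23.7833
```

>>> carry_out(plan=[{"tx": -0.43, "ty": 0.05, "tz": 2, "wx": 0, "wy": 0, "wz": -0.01}, {"tx": -0.43, "ty": 0.05, "tz": 3.5, "wx": 0, "wy": 0, "wz": -0.01}, {"tx": -0.43, "ty": 0.05, "tz": 3.5, "wx": 0, "wy": 0, "wz": -0.01}, {"tx": -0.43, "ty": 0.05, "tz": 3.5, "wx": 0, "wy": 0, "wz": -0.01}])

```text
clock: 24.12
position: [0.5765, 0.1968, 0.1881]
tcp_rot: [0.73, -0.683, 0.0, 0.0]
force: [0.6, 0.4, -2.5]
grip_width: 0.025
grip_force: 62.2
```

```bash
python3 -c "
from h import *
imaging.grab_frame('wrist')
delta([.5771,.1969,.0892],-86.2)"
```

```text
t cm [0.02 0.01 9.97] w [-0.001  0.    -0.   ] pos [0.5771 0.1971 0.1889] F [-0.3 -0.  -2.4] grip 0.0247 62.2 t 24.1667
```

>>> carry_out(plan=[{"tx": 0, "ty": 0, "tz": 3, "wx": 0, "wy": 0, "wz": 0}, {"tx": 0, "ty": 0, "tz": 5, "wx": 0, "wy": 0, "wz": 0}, {"tx": 0, "ty": 0, "tz": 7, "wx": 0, "wy": 0, "wz": 0}, {"tx": 0, "ty": 0, "tz": 8.5, "wx": 0, "wy": 0, "wz": 0}, {"tx": 0, "ty": 0, "tz": 9.3, "wx": 0, "wy": 0, "wz": 0}, {"tx": 0, "ty": 0, "tz": 9.7, "wx": 0, "wy": 0, "wz": 0}, {"tx": 0, "ty": 0, "tz": 9.7, "wx": 0, "wy": 0, "wz": 0}])

```text
clock: 24.75
position: [0.5769, 0.1971, 0.091]
tcp_rot: [0.73, -0.683, 0.0, -0.0]
force: [-0.8, -0.1, -2.9]
grip_width: 0.0248
grip_force: 62.3
```

```bash
python3 -c "
from h import *
imaging.grab_frame('wrist')
delta([.5771,.1969,.0892],-86.2)"
```

```text
t cm [0.04 0.01 0.25] w [-0.001  0.    -0.   ] pos [0.5772 0.1973 0.0917] F [ 0.4  0.6 -2.1] grip 0.0251 62.3 t 24.8
```

>>> carry_out(plan=[{"tx": 0, "ty": 0, "tz": 0.12, "wx": 0, "wy": 0, "wz": 0}, {"tx": 0, "ty": 0, "tz": 0.24, "wx": 0, "wy": 0, "wz": 0}, {"tx": 0, "ty": 0, "tz": 0.26, "wx": 0, "wy": 0, "wz": 0}, {"tx": 0, "ty": 0, "tz": 0.26, "wx": 0, "wy": 0, "wz": 0}])

```text
clock: 25.13
position: [0.5772, 0.1975, 0.0893]
tcp_rot: [0.73, -0.683, 0.0, -0.001]
force: [0.4, 0.7, 3.9]
grip_width: 0.0245
grip_force: 63.0
```

```bash
python3 rd.py
```

```text
[0.5772 0.1975 0.0892] [-0.48  0.32  5.99] [ 0.206  0.441 -0.008] 25.43
t cm [26.01 11.07 -0.04] w [-1.000e-03  2.000e-03  1.777e+00] pos [0.5772 0.1975 0.0892] F [-0.2  0.3  6.6] grip 0.0248 63.5 t 25.4333
```

>>> carry_out(plan=[{"tx": 0, "ty": 0, "tz": 0, "wx": 0, "wy": 0, "wz": 0}, {"tx": 0, "ty": 0, "tz": 0, "wx": 0, "wy": 0, "wz": 0}, {"tx": 0, "ty": 0, "tz": 0, "wx": 0, "wy": 0, "wz": 0}, {"tx": 0, "ty": 0, "tz": 0, "wx": 0, "wy": 0, "wz": 0}, {"tx": 0, "ty": 0, "tz": 0, "wx": 0, "wy": 0, "wz": 0}, {"tx": 0, "ty": 0, "tz": 0, "wx": 0, "wy": 0, "wz": 0}, {"tx": 0, "ty": 0, "tz": 0, "wx": 0, "wy": 0, "wz": 0}, {"tx": 0, "ty": 0, "tz": -1, "wx": 0, "wy": 0, "wz": 0}, {"tx": 0, "ty": 0, "tz": -3, "wx": 0, "wy": 0, "wz": 0}, {"tx": 0, "ty": 0, "tz": -6, "wx": 0, "wy": 0, "wz": 0}], claw=1)

```text
clock: 26.27
position: [0.5749, 0.1962, 0.1469]
tcp_rot: [0.73, -0.683, -0.001, 0.002]
force: [0.2, 0.2, 0.4]
grip_width: 0.0853
grip_force: 0.0
```

>>> carry_out(plan=[{"tx": 0, "ty": 0, "tz": -4, "wx": 0, "wy": 0, "wz": 0}, {"tx": 0, "ty": 0, "tz": -8, "wx": 0, "wy": 0, "wz": 0}, {"tx": 0, "ty": 0, "tz": -12, "wx": 0, "wy": 0, "wz": 0}, {"tx": 0, "ty": 0, "tz": -12, "wx": 0, "wy": 0, "wz": 0}, {"tx": 0, "ty": 0, "tz": -12, "wx": 0, "wy": 0, "wz": 0}, {"tx": 0, "ty": 0, "tz": -12, "wx": 0, "wy": 0, "wz": 0}])

```text
clock: 26.77
position: [0.5762, 0.197, 0.2688]
tcp_rot: [0.73, -0.683, -0.0, -0.001]
force: [0.1, -0.3, -0.8]
grip_width: 0.0853
grip_force: 0.0
```

```bash
python3 -c "
from h import *
im=imaging.grab_frame('wrist')[...,::-1]
cv2.imwrite('pics/w5.png',im)
s=sensors.sense();print(s['force'],s['grip_width'],s['position'])"
```

```text
[0.29215107 0.2850529  0.34567727] 0.08537801783105932 [0.57588178 0.1968081  0.26777456]
```

View pics/w5.png

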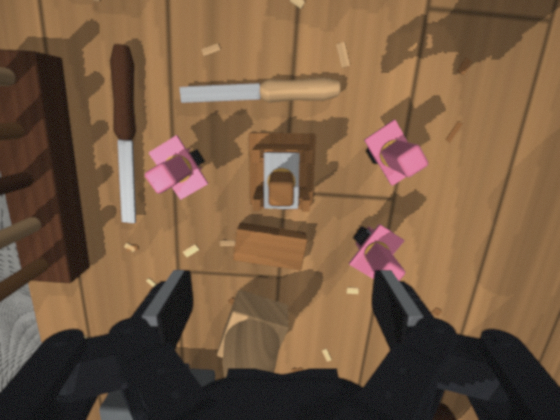

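The roller sits upright in its stand at (281,185), the gripper is clear, and the neighbouring things are where they were.

```bash
python3 -c "
from rig import ctrl
print(ctrl.finish_job())"
```

```text
the job is handed in; nothing more can be done
None
```

The job is handed in: I rolled the strip both ways at about 16–17 N until it read flush by force and camera, then put the roller back upright in its stand and let go, about 27 s in all.

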